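# Unlock the counter lock box and hold the key turned

### The job

On the shop counter, swing the hasp up off the lid's catch and right over until it lies back open, then take the green-handled key out of its stand and work it down past the sticky pins of the lock until it is fully home. Only then turn the key a quarter turn clockwise (seen from above) to its stop, and finish still gripping it there, because the spring would turn it back and a colleague is about to lift the lid. Leave the tape roll, the carton and the jar where they are.

Things in the scene. Friction and masses are not known exactly. Their poses are not given: they have to be found in the camera images.
- hasp (a joint): opening angle of the hasp, a steel strap 111 mm long, 30 mm wide, 3 mm thick. 0: flat over the lock; 1.57: upright; 2.7: its stop, lying back past the far edge of the box. It turns freely: let go before upright it falls shut; past 1.8 it falls open by itself.
- hasp_hinge (a point): middle of the hasp's hinge line, 4 mm above the lid. Its y axis is the hinge line, parallel to the y axis of keyway at rest. With the hasp shut its x axis points from the lock to the hinge and its z axis up; they turn with the hasp.
- hasp_bar (a point): centre of the orange cross bar at the hasp's free end: round, 12 mm thick, 26 mm long, parallel to the hinge line (this point's y axis). 103 mm from the hinge along the strap, 26 mm off the strap's underside; with the hasp shut it is 30 mm above the lid, in front of the lock. Pinched over its two ends it turns between the fingers.
- keyway (a point): centre of the keyway's mouth in the upper face of the brass lock cylinder (31 mm across), mid-lid, 1 mm above the lid, 101 mm above the counter, 55 mm from the hinge line. Turns with the cylinder. x: along the slot, y: across, z: up. Slot 14.5 by 6.5 mm, 34 mm deep, flared to 20.5 by 12.5 mm at the top 3 mm. Stiff pins 8 and 15 mm down yield to 5-10 N, easier if the key is rocked a little.
- cylinder (a joint): turn of the lock cylinder, clockwise from above: 0 at rest, 1.571 at its stop. A spring turns it back: about 0.03 N m at rest, 0.11 N m at the stop. The key has up to 0.15 rad of play in the slot, so the key must be turned a little beyond the wanted cylinder angle.
- key_grip (a point): grip point of the key, on its axis, 30 mm above the underside of its green bow (30 mm wide in x, 12 thick in y, 44 tall). Below the bow a steel blade 12 mm wide (x), 5 thick, 26 long, the last 8 mm tapering to 6 wide. About 45 g. Starts upright in the stand, bow resting on its top. Home in the lock (either way round), the bow rests on the cylinder and this point is 30 mm above keyway.
- key_stand: fixed grey block, 60 x 60 mm, 35 mm high, with a slot 15 mm by 8 mm, 30 mm deep for the key's blade; origin at the centre of its underside, on the counter.
- lockbox: fixed steel lock box, blue with a grey lid, 184 mm (x) by 204 mm (y), 100 mm high; origin at the centre of its underside, below the lock. -x is its front, +x the side of the hasp's hinge. A steel catch 7 mm wide, 9 mm high stands on the lid 30 mm in front of the lock, through the hasp's slot.
- tape_roll: black tape roll, 60 mm across, 20 mm high, lying in front of the box; bystander. Origin at centre of underside.
- carton: white carton with green band, 45 x 60 mm, 50 mm high, beyond the key stand; bystander. Origin at centre of underside.
- clip_jar: pale translucent jar with orange cap, 56 mm across, 80 mm high, at the far side of the counter; bystander. Origin at centre of underside.
Things that resemble listed ones, but are neither listed nor needed, are in the scene too. Of the things shaped like the part that bears key_grip, the green one is meant.

How it is judged:
On the way, in this order (a step that is already met when the one before it is completed fails the run):
1. the hasp is swung off the catch and lies back open (value of joint hasp above 2.2 rad), for 0.2 s.
2. the key is fully home in the lock, not yet turned (z of key_grip in the frame of keyway below 0.0335 m and horizontal distance between key_grip and keyway below 0.006 m and angle between key_grip's own z axis and vertical below 0.15 rad and value of joint cylinder below 0.3 rad), for 0.1 s.
3. the key has turned the cylinder a quarter turn (value of joint cylinder above 1.4 rad), for 0.2 s.
At the end, for the whole second after the job is handed in: Through the last second the gripper still grips the key (over 2 N), the cylinder is turned past 1.4 rad of its 1.571, the key is home to within 3.5 mm, within 6 mm of the lock's axis and upright within 0.15 rad, and the hasp lies back open (over 2.2 rad) (z of key_grip in the frame of keyway below 0.0335 m and horizontal distance between key_grip and keyway below 0.006 m and angle between key_grip's own z axis and vertical below 0.15 rad and value of joint cylinder above 1.4 rad and value of joint hasp above 2.2 rad and contact force between the fingers and key above 2 N); the arm keeps its last pose, push and grip.
It fails at once if the cylinder is turned while the key is not fully home (value of joint cylinder above 0.4 rad and z of key_grip in the frame of keyway above 0.036 m).
It fails at once if the tape roll is disturbed (distance of tape_roll from where it was at the start of the episode above 0.02 m or angle between tape_roll's own z axis and vertical above 0.3 rad).
It fails at once if the carton is disturbed (distance of carton from where it was at the start of the episode above 0.02 m or angle between carton's own z axis and vertical above 0.3 rad).
It fails at once if the jar is disturbed (distance of clip_jar from where it was at the start of the episode above 0.02 m or angle between clip_jar's own z axis and vertical above 0.3 rad).
It also fails if it takes over 67 s, if anything falls off the work surface, if the arm or the gripper's body presses on something with over 40 N, if the wrist force passes 120 N, or if a joint passes its speed limit or range.

### The arm

A 6-joint arm with a two-finger parallel gripper is mounted at the origin on the work surface. World frame = base frame: x ahead of the robot, y to its left, z up, the work surface at z = 0. Lengths are in m, angles in rad, forces in N, time in s.
With the tool pointing down it reaches from about 0.325 to 0.85 m from the base axis. Payload 4.4 kg.
Tool frame: the origin (TCP) lies midway between the tips of the shut fingers; the grasp point (between the pads) lies 19 mm behind it; x points along the fingers, y is the direction in which the jaws open and shut, and the axes are right-handed (so a half turn about x gives the same grasp; the last joint's range is limited). The gripper opens to 94 mm and grips with 3 to 60 N. Pads are 16 mm wide; open, the fingers measure 119 mm over their backs; the gripper's body (75 mm by 177 mm) begins 78 mm behind the grasp point.
Start: joints at [1.069, 0.207, 1.542, -0, 1.393, -0.15], TCP at [0.198, 0.54, 0.205] pointing down, gripper open.
Joint ranges: [-2.73, 2.73], [-0.86, 2.22], [0.23, 2.46], [-1.11, 4.25], [0.08, 2.63], [-2.82, 2.82]. Speed limits (rad/s): [2.79, 2.79, 3.14, 3.14, 3.14, 3.14].

### API

Orientations are given as a unit quaternion [w, x, y, z].
In Python, from bench import * gives the robot as it stands.
- The arm moves only by the tool play_rows, never from a script. Its argument "steps" is a list of rows, each a list of 7 numbers: the shift along the tool's x, y, z in mm, then the turn, a rotation vector about the tool's x, y, z in rad, then the finger opening in mm, from 0 to 94. A call has 1 to 20 rows; each row is the pose to reach, as a shift and turn from the pose commanded when the call began, along the tool's axes at that moment; what a row does not reach only later rows make up. A row lasts 1/12 s, in which the tool goes at most 41.7 mm and 7.16 degrees, less where a joint would pass 70% of its speed; a pose out of reach is approached as far as the arm can. A call with a gripper value outside its range is refused whole. The fingers move at their own pace and stop on an object; "force" is the grip in N (left out, the last holds). Time passes only in rows, so rows that repeat a pose let the fingers close. It gives the time, the measured TCP pose, the force and the opening at its end, in the units of the state.
- get_state(): the state, without advancing time (a new reading comes with each control period).
- grab_frame(name): name is "side" or "top"; returns the picture (480x640x3 uint8, red, green, blue); there is no depth.
- camera_params(name): a dict with "fovy" (degrees; the focal length in pixels is half the picture's height over the tangent of half this angle, whatever the lens; pixels are square), "cx", "cy" (the principal point, pixels), "k1" (the pictures are not rectified: a ray, as slopes to the right and down, at radius r is drawn at 1 + k1 r^2 times it, then the intrinsics apply), "R" (3x3) and "t" (3): a world point X has camera coordinates R X + t. Camera axes: x right, y down, z forward; pixel columns grow to the right and rows downward; lengths in m; the calibration is good to about 2 mm. A picture is of the moment at which its call begins. camera_params takes no time and is no camera call.
- job_done(): hands the job in, once; it reports no verdict.
The state is a dict: "time_s": time; "q": joint angles; "qd": joint speeds; "effort": joint torques, N m; "eef_pos": TCP position; "tool_rot": TCP orientation; "wrist_force": force on the tool from outside, world axes, zero at the start; "moment": the same for the moment, N m; "finger_gap": finger opening in m.
Only numpy, scipy, OpenCV 4.12 (cv2) and the standard library are available. Lean on these libraries where they do the work, as an engineer would, in place of code of your own. Each camera call takes 0.05 s, during which the arm holds its last target.

## Working session

There is one attempt and no reset: what is moved stays moved. The work goes in short steps, Python scripts to look and compute and a tool call to move; the robot and the scene stay as the last step left them, time stands still between calls to the robot, and variables do not carry over. Pictures are saved under pics/ and viewed, and the job is handed in when it is done.

Besides the shell and the picture viewer there is one more tool, called after "Call:" as name([rows], argument=value, ...), one row to a line, values as JSON. play_rows: Moves the arm, as the interface text tells. Its arguments: {"type":"object","properties":{"steps":{"type":"array","items":{"type":"array","items":{"type":"number"}}},"force":{"type":"number"}},"required":["steps"]}

```bash
mkdir -p pics; ls; python3 - <<'E'
from bench import *
import cv2
for n in ("side","top"):
    im=grab_frame(n); cv2.imwrite(f"pics/{n}0.png",im[:,:,::-1])
    print(n,camera_params(n))
print(get_state())
E
```

```text
pics
side {'fovy': 53.78085098734526, 'cx': 321.5192248691206, 'cy': 235.7418222278709, 'k1': -0.07111068006154017, 'R': array([[ 0.73660795, -0.6763113 , -0.00342817],
       [-0.43639402, -0.47141611, -0.76637269],
       [ 0.51669042,  0.56601225, -0.64238707]]), 't': array([-0.38587045,  0.34071333,  0.43387736])}
top {'fovy': 49.68175463905357, 'cx': 318.4617901581559, 'cy': 233.7581742471807, 'k1': -0.0933940390768657, 'R': array([[ 0.01274683, -0.9999019 , -0.00580556],
       [-0.98384005, -0.01150464, -0.17867962],
       [ 0.17859531,  0.00798935, -0.98389018]]), 't': array([0.01475852, 0.55728727, 0.83343022])}
{'time_s': 0.1, 'q': array([ 1.06952417e+00,  2.07356034e-01,  1.54279612e+00,  9.48953113e-06,
        1.39349096e+00, -1.50541890e-01]), 'qd': array([-0.00217942, -0.00323217, -0.00283809, -0.0018422 , -0.00044095,
       -0.00076411]), 'effort': array([-9.98098694e-04, -3.71863461e+01, -2.82293594e+01,  7.00395461e-02,
        3.11373523e-02, -5.49287881e-05]), 'eef_pos': array([0.19723941, 0.53934277, 0.20440195]), 'tool_rot': array([ 0.69602611,  0.12268207,  0.69649658, -0.12405353]), 'wrist_force': array([ 0.54844876, -0.46007673,  0.04416203]), 'moment': array([ 0.01221175,  0.02823949, -0.02296411]), 'finger_gap': 0.09397028924391529}
```

View pics/side0.png

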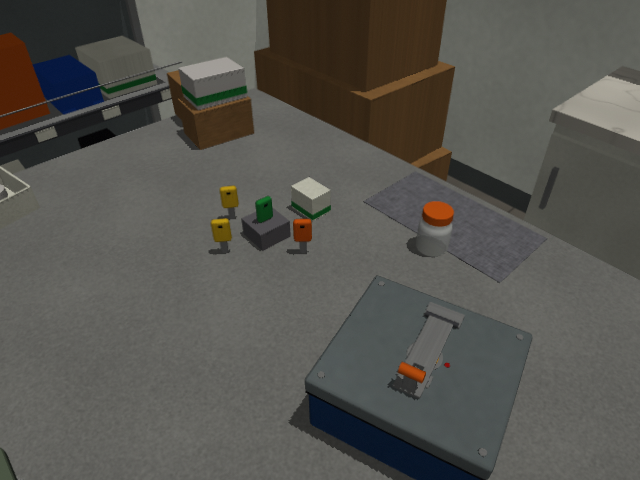

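View pics/top0.png

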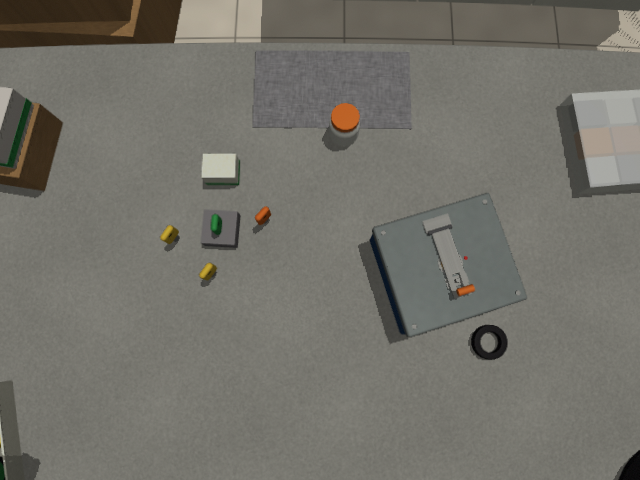

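```bash
cat > h.py <<'E'
from bench import *
import numpy as np, cv2
from scipy.spatial.transform import Rotation as Rn
def K(n):
    p=camera_params(n); f=240/np.tan(np.radians(p["fovy"])/2)
    return p,f
def proj(n,X):
    p,f=K(n); c=np.atleast_2d(X)@p["R"].T+p["t"]; s=c[:,:2]/c[:,2:]
    s=s*(1+p["k1"]*(s**2).sum(1,keepdims=True)); return s*f+[p["cx"],p["cy"]]
def ray(n,uv):
    p,f=K(n); d=(np.array(uv,float)-[p["cx"],p["cy"]])/f; s=d.copy()
    for _ in range(20): s=d/(1+p["k1"]*(s@s))
    v=p["R"].T@np.array([s[0],s[1],1]); return -p["R"].T@p["t"], v/np.linalg.norm(v)
def plane(n,uv,z):
    o,v=ray(n,uv); return o+v*(z-o[2])/v[2]
def tri(a,b):
    (o1,v1),(o2,v2)=ray("side",a),ray("top",b)
    A=np.stack([v1,-v2],1); s=np.linalg.lstsq(A,o2-o1,rcond=None)[0]
    P,Q=o1+s[0]*v1,o2+s[1]*v2; return (P+Q)/2,np.linalg.norm(P-Q)
def mask(im,lo,hi):
    return cv2.inRange(cv2.cvtColor(im,cv2.COLOR_RGB2HSV),lo,hi)
def crop(im,x0,y0,w,h,k,name):
    cv2.imwrite(name,cv2.resize(im[y0:y0+h,x0:x0+w,::-1],None,fx=k,fy=k,interpolation=cv2.INTER_CUBIC))
E
python3 - <<'E'
from h import *
s=cv2.imread("pics/side0.png")[:,:,::-1]; t=cv2.imread("pics/top0.png")[:,:,::-1]
a=cv2.resize(s[175:265,195:345],None,fx=5,fy=5,interpolation=2)[:,:,::-1]
crop(s,195,175,150,90,5,"pics/keyS.png"); crop(t,150,190,140,100,5,"pics/keyT.png")
crop(s,380,290,100,110,5,"pics/hS.png"); crop(t,410,200,100,110,5,"pics/hT.png")
for nm,im in (("side",s),("top",t)):
  for c,lo,hi in (("green",(50,120,40),(80,255,255)),("orange",(3,180,120),(14,255,255)),("gray?",(0,0,0),(0,0,0))):
    m=mask(im,lo,hi); n,l,st,ce=cv2.connectedComponentsWithStats(m)
    for i in range(1,n):
        if st[i,4]>15: print(nm,c,st[i],ce[i].round(1))
E
```

```text
side green [100  75  56  19 269] [128.6  84.2]
side green [181  86  66  20 438] [214.5  95.4]
side green [256 196  17  27 337] [263.8 209.1]
side green [292 202  39  18 169] [310.9 211.1]
side orange [423 202  31  18 426] [438.3 210.3]
side orange [294 219  17   5  80] [302.1 221. ]
side orange [399 362  27  19 237] [411.7 370.8]
top green [  0  99  31  68 432] [ 18.3 133.7]
top green [211 214  11  21 169] [215.9 224. ]
top green [  0 463   4  17  54] [  1.3 472.1]
top orange [331 103  28  27 582] [344.8 116.2]
top orange [255 207  14  14  90] [261.2 213.3]
top orange [458 285  16  11 108] [465.6 289.6]
```

View pics/keyS.png

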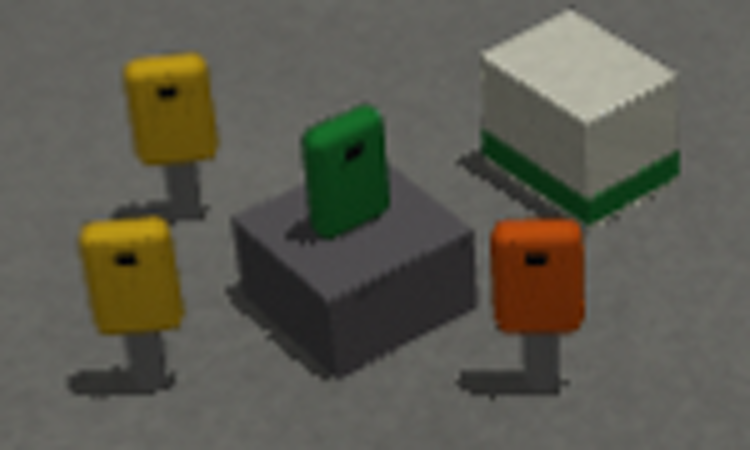

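View pics/keyT.png

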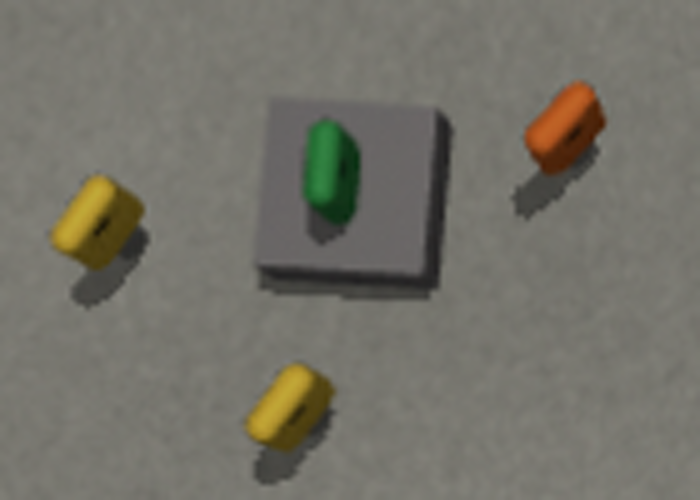

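View pics/hS.png

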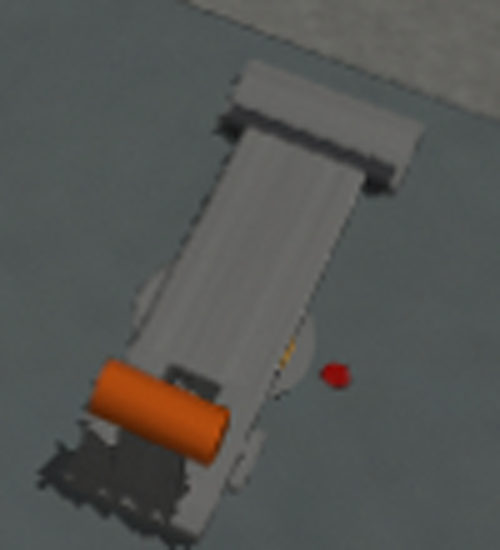

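View pics/hT.png

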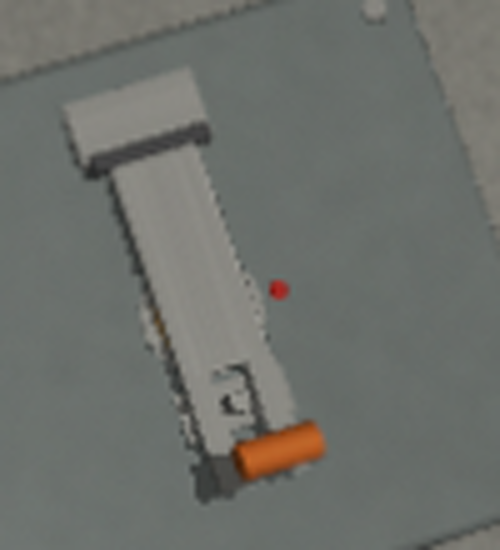

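Key-shaped candidates (top view): yellow (169,234) and (208,271), orange (263,215), green (216,224) standing in the grey block. The green one is meant, since it has a green bow and sits in the stand. The crops confirm it. Now I'll measure.

```bash
python3 - <<'E'
from h import *
t=cv2.imread("pics/top0.png")[:,:,::-1]; s=cv2.imread("pics/side0.png")[:,:,::-1]
b,e=tri((411.7,370.8),(465.6,289.6)); print("bar",b.round(4),e, plane("top",(465.6,289.6),.131), plane("side",(411.7,370.8),.131))
# bar axis
for nm,im in (("top",t),("side",s)):
    m=mask(im,(3,180,120),(14,255,255)); ys,xs=np.nonzero(m)
    k=(xs>395)&(ys>280)
    pts=np.array([plane(nm,(x,y),.131)[:2] for x,y in zip(xs[k],ys[k])])
    w,v=np.linalg.eigh(np.cov(pts.T)); print(nm,"bar yaw",np.degrees(np.arctan2(v[1,1],v[0,1])),np.sqrt(w*12)*1e3)
sc=np.array([plane("top",p,.101)[:2] for p in ((383,233),(484.5,201),(517.5,293),(414,327))]); print("screws",sc.round(4),"ctr",sc.mean(0))
print("yawx",[np.degrees(np.arctan2(*(sc[i]-sc[j])[::-1])) for i,j in ((0,3),(1,2))],"yawy",[np.degrees(np.arctan2(*(sc[i]-sc[j])[::-1])) for i,j in ((0,1),(3,2))])
g,e=tri((263.8,209.1),(215.9,224.)); print("green",g.round(4),e)
# stand
m=mask(t,(0,0,0),(180,255,255))
for nm,q in (("yawtop stand corners",((150+270/5,190+98/5),(150+437/5,190+108/5),(150+425/5,190+275/5),(150+260/5,190+266/5))),):
    c=np.array([plane("top",p,.035)[:2] for p in q]); print(nm,c.round(4),c.mean(0), [np.degrees(np.arctan2(*(c[i]-c[j])[::-1])) for i,j in ((0,3),(1,2),(0,1),(3,2))], np.linalg.norm(c[0]-c[1]))
# key top outline: top view, bow top face ends at 79mm
for p in ((150+327/5,190+122/5),(150+316/5,190+210/5)): print("top", plane("top",p,.079))
# side view bow top edge ends
for p in ((195+312/5,175+133/5),(195+375/5,175+108/5)): print("side", plane("side",p,.077))
print("tape",plane("top",(489,342),.01)); print("jar",plane("top",(345,117),.08)); print("carton",plane("top",(220,167),.05))
E
```

```text
bar [ 0.4585 -0.2046  0.1329] 0.0008326931256279828 [ 0.45836867 -0.2048734   0.131     ] [ 0.46007409 -0.20421121  0.131     ]
top bar yaw 109.47573458245628 [10.26782933 24.76881398]
side bar yaw 106.44841160217483 [10.84930368 25.99544782]
screws [[ 0.5503 -0.0825]
 [ 0.6055 -0.25  ]
 [ 0.4557 -0.2971]
 [ 0.4016 -0.13  ]] ctr [ 0.50326736 -0.18988701]
yawx [np.float64(17.695826592060342), np.float64(17.45054493135209)] yawy [np.float64(108.25273828634441), np.float64(107.92798258175048)]
green [0.5708 0.1963 0.0578] 0.0006374407148740821
yawtop stand corners [[0.6007 0.2237]
 [0.5977 0.1644]
 [0.5383 0.1661]
 [0.5408 0.224 ]] [0.56936437 0.19454682] [np.float64(-0.32452326624676764), np.float64(-1.6866640930647931), np.float64(87.08459534541176), np.float64(87.58851975601786)] 0.05939769564655396
top [0.58264462 0.19363012 0.079     ]
top [0.55276541 0.19583989 0.079     ]
side [0.56144353 0.198446   0.077     ]
side [0.58568521 0.19553103 0.077     ]
tape [ 0.37649416 -0.27716701  0.01      ]
jar [ 0.75686367 -0.02183451  0.08      ]
carton [0.67426936 0.19605206 0.05      ]
```

```bash
cat >> h.py <<'E'
def pose():
    s=get_state(); w,x,y,z=s["tool_rot"]; return s["eef_pos"],Rn.from_quat([x,y,z,w]),s
def down(yaw): # tool x down, tool y at yaw
    a=np.radians(yaw); y=np.array([np.cos(a),np.sin(a),0]); x=np.array([0,0,-1.]); return Rn.from_matrix(np.stack([x,y,np.cross(x,y)],1))
def rel(P,yaw,base=None):
    p,R,s=pose() if base is None else base
    T=R if yaw is None else down(yaw)
    return (R.inv().apply(np.array(P)-p)*1e3).round(1),(R.inv()*T).as_rotvec().round(4)
def show():
    p,R,s=pose(); y=R.apply([0,1,0]); print("t",round(s["time_s"],2),"p",(p*1e3).round(1),"yyaw",np.degrees(np.arctan2(y[1],y[0])).round(2),"xax",R.apply([1,0,0]).round(4),"q",s["q"].round(3),"F",s["wrist_force"].round(1),"M",s["moment"].round(2),"gap",round(s["finger_gap"]*1e3,1))
E
python3 - <<'E'
from h import *
show()
p,R,s=pose(); print(R.as_matrix().round(3))
for yaw in (107.8,-72.2): print(yaw,rel((0.458,-0.2047,0.18),yaw))
E
```

```text
t 0.1 p [197.2 539.3 204.4] yyaw 69.9 xax [-0.001  -0.0018 -1.    ] q [ 1.07   0.207  1.543  0.     1.393 -0.151] F [ 0.5 -0.5  0. ] M [ 0.01  0.03 -0.02] gap 94.0
[[-0.001  0.344  0.939]
 [-0.002  0.939 -0.344]
 [-1.    -0.002 -0.   ]]
107.8 (array([  25.5, -609.1,  500.5]), array([-0.6614, -0.001 ,  0.0018]))
-72.2 (array([  25.5, -609.1,  500.5]), array([2.4802e+00, 2.4000e-03, 1.3000e-03]))
```

Call:
play_rows([
  [10,-300,240,-0.3,0,0,60],
  [10,-300,240,-0.3,0,0,60],
  [10,-300,240,-0.3,0,0,60],
  [10,-300,240,-0.3,0,0,60],
  [10,-300,240,-0.4,0,0,60],
  [10,-300,240,-0.5,0,0,60],
  [10,-300,240,-0.6,0,0,60],
  [10,-300,240,-0.66,0,0,60],
  [10,-300,240,-0.66,0,0,60],
  [26,-609,500,-0.6614,0,0,56],
  [26,-609,500,-0.6614,0,0,56],
  [26,-609,500,-0.6614,0,0,56],
  [26,-609,500,-0.6614,0,0,56],
  [26,-609,500,-0.6614,0,0,56],
  [26,-609,500,-0.6614,0,0,56],
  [26,-609,500,-0.6614,0,0,56],
  [26,-609,500,-0.6614,0,0,56],
  [26,-609,500,-0.6614,0,0,56],
  [26,-609,500,-0.6614,0,0,56],
  [26,-609,500,-0.6614,0,0,56],
])

```text
time_s: 1.77
eef_pos: [0.4591, -0.2096, 0.1789]
tool_rot: [0.699, -0.109, 0.699, 0.107]
wrist_force: [-0.4, 0.3, 1.0]
finger_gap: 0.0561
```

```bash
python3 - <<'E'
from h import *
show(); print(rel((.4578,-.2047,.115),107.8))
t=grab_frame("top"); s=grab_frame("side"); crop(s,330,230,200,150,4,"pics/a_s.png"); crop(t,380,190,160,120,5,"pics/a_t.png")
E
```

```text
t 1.77 p [ 459.1 -209.6  178.9] yyaw 107.52 xax [ 6.0e-04 -2.7e-03 -1.0e+00] q [-5.990e-01  8.000e-02  1.743e+00 -2.000e-03  1.317e+00 -2.475e+00] F [-0.4  0.3  1. ] M [-0.    0.03  0.02] gap 56.1
(array([63.9,  5.2,  0.3]), array([-0.0049, -0.0003,  0.0027]))
```

View pics/a_s.png

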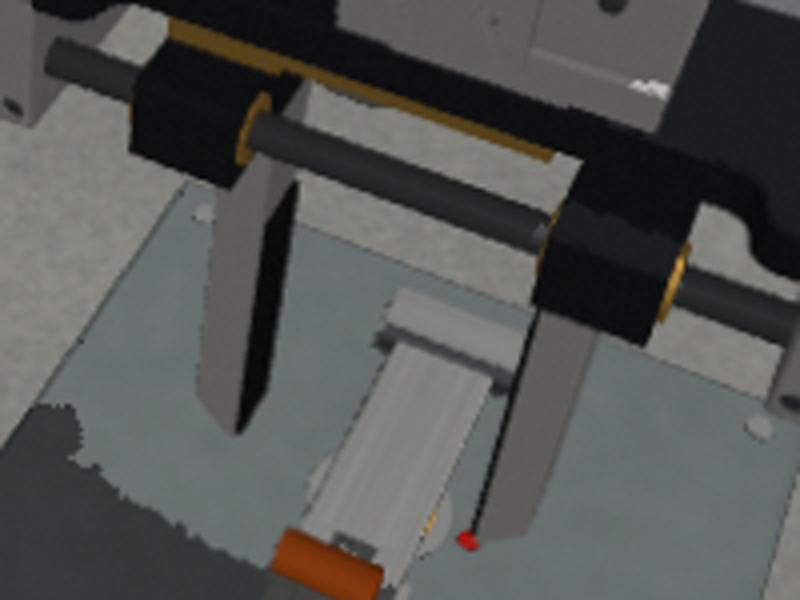

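The fingers straddle the bar (side crop bar at about (330,565)). Next I descend and pinch.

Call:
play_rows([
  [30,5,0,0,0,0,50],
  [45,5,0,0,0,0,50],
  [63,5,0,0,0,0,45],
  [63.5,5,0,0,0,0,40],
  [63.5,5,0,0,0,0,15],
  [63.5,5,0,0,0,0,15],
  [63.5,5,0,0,0,0,15],
  [63.5,5,0,0,0,0,15],
  [63.5,5,0,0,0,0,15],
], force=20)

```text
time_s: 2.62
eef_pos: [0.4592, -0.2039, 0.1194]
tool_rot: [0.7, -0.115, 0.697, 0.105]
wrist_force: [2.8, -12.8, -1.1]
finger_gap: 0.0258
```

```bash
python3 - <<'E'
from h import *
show()
t=grab_frame("top"); s=grab_frame("side"); crop(s,330,280,200,150,4,"pics/b_s.png")
E
```

```text
t 2.62 p [ 459.2 -203.9  119.4] yyaw 107.88 xax [ 0.0074 -0.0126 -0.9999] q [-0.586  0.136  1.814 -0.007  1.179 -2.466] F [  2.8 -12.8  -1.1] M [-2.27 -0.38 -0.07] gap 25.8
```

View pics/b_s.png

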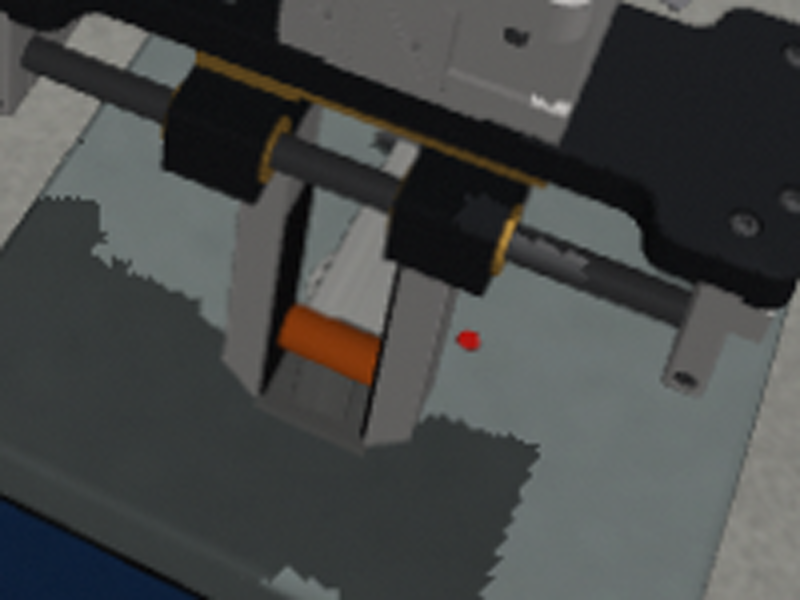

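Call:
play_rows([
  [-7,-1,2,0,0,0,15],
  [-15,-2,5,0,0,0,15],
  [-29,-2,12,0,0,0,15],
  [-42,-2,22,0,0,0,15],
  [-53.5,-2,33,0,0,0,15],
  [-63,-2,45,0,0,0,15],
  [-71,-2,59,0,0,0,15],
  [-76,-2,74,0,0,0,15],
  [-79,-2,90,0,0,0,15],
  [-79,-2,90,0,0,0,15],
])

```text
time_s: 3.55
eef_pos: [0.5458, -0.1762, 0.1968]
tool_rot: [0.7, -0.114, 0.697, 0.106]
wrist_force: [3.8, -11.2, -3.2]
finger_gap: 0.0257
```

```bash
python3 - <<'E'
from h import *
show()
s=grab_frame("side"); crop(s,330,230,200,150,4,"pics/c_s.png")
E
```

```text
t 3.55 p [ 545.8 -176.2  196.8] yyaw 107.88 xax [ 0.0057 -0.0094 -0.9999] q [-0.46   0.205  1.562 -0.006  1.366 -2.341] F [  3.8 -11.2  -3.2] M [-2.03 -0.58 -0.11] gap 25.7
```

View pics/c_s.png

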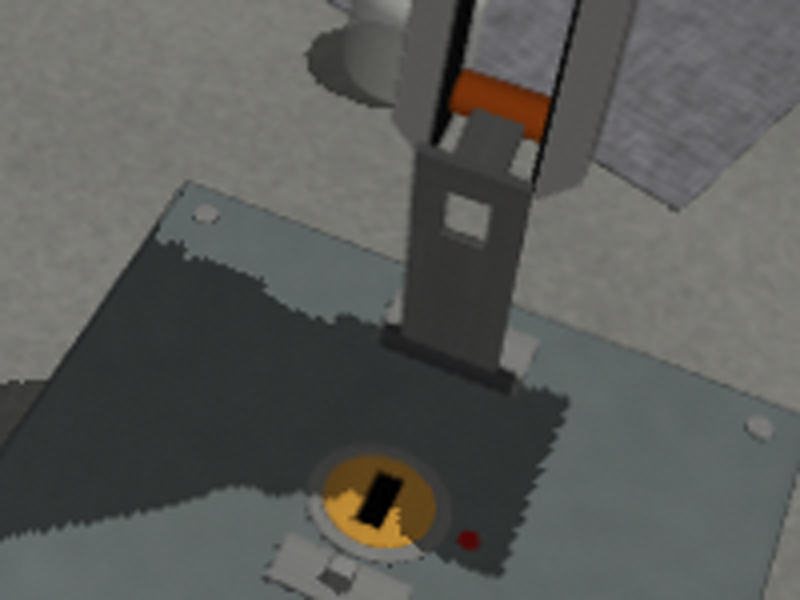

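The hasp is upright and the lock face and slot are visible. I'll carry it over and release.

Call:
play_rows([
  [-1,0,16,0,0,0,15],
  [0,0,31,0,0,0,15],
  [4.5,0,47,0,0,0,15],
  [10.5,0,61.5,0,0,0,15],
  [19,0,75,0,0,0,15],
  [29,0,87,0,0,0,15],
  [29,0,87,0,0,0,15],
  [29,0,87,0,0,0,65],
  [29,0,87,0,0,0,65],
  [29,0,87,0,0,0,65],
  [29,0,87,0,0,0,65],
  [0,0,80,0,0,0,65],
  [-30,0,70,0,0,0,65],
  [-40,0,50,0,0,0,65],
])

```text
time_s: 4.77
eef_pos: [0.5926, -0.1575, 0.2397]
tool_rot: [0.701, -0.111, 0.696, 0.109]
wrist_force: [0.3, -0.5, 0.2]
finger_gap: 0.0648
```

```bash
python3 - <<'E'
from h import *
show()
s=grab_frame("side"); crop(s,330,180,200,150,4,"pics/d_s.png")
print(rel((.40,.05,.25),85)); print(rel((.569,.195,.12),85))
E
```

```text
t 4.77 p [ 592.6 -157.5  239.7] yyaw 107.93 xax [ 0.0066 -0.0018 -1.    ] q [-4.010e-01  2.580e-01  1.407e+00  1.000e-03  1.469e+00 -2.285e+00] F [ 0.3 -0.5  0.2] M [0.02 0.   0.04] gap 64.8
(array([ -10.7,  257.1, -116.4]), array([0.3984, 0.0045, 0.0044]))
(array([119.6, 344. ,  88.4]), array([0.3984, 0.0045, 0.0044]))
```

View pics/d_s.png

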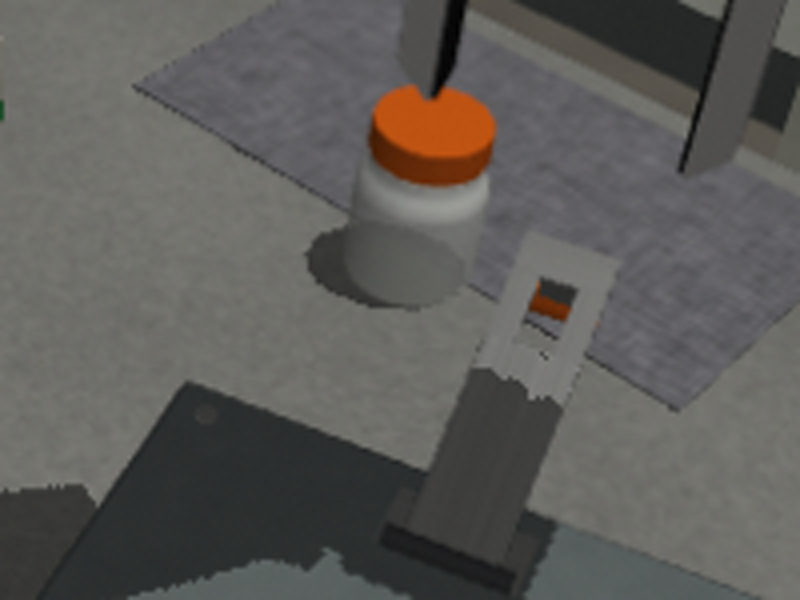

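Call:
play_rows([
  [30,344,88,0.4,0,0,44],
  [30,344,88,0.4,0,0,44],
  [30,344,88,0.4,0,0,44],
  [30,344,88,0.4,0,0,44],
  [30,344,88,0.4,0,0,44],
  [30,344,88,0.4,0,0,44],
  [30,344,88,0.4,0,0,44],
  [30,344,88,0.4,0,0,44],
  [30,344,88,0.4,0,0,44],
  [80,344,88,0.4,0,0,44],
  [115,344,88,0.4,0,0,44],
  [120,344,88,0.4,0.004,0.004,44],
  [120,344,88,0.4,0.004,0.004,44],
])

```text
time_s: 5.9
eef_pos: [0.5647, 0.1962, 0.1107]
tool_rot: [0.701, 0.032, 0.712, -0.031]
wrist_force: [0.2, -0.8, -0.0]
finger_gap: 0.0439
```

```bash
python3 - <<'E'
from h import *
show()
s=grab_frame("side"); t=grab_frame("top"); cv2.imwrite("pics/e_t.png",t[:,:,::-1]); crop(s,190,120,160,120,5,"pics/e_s.png")
m=mask(t,(50,120,40),(80,255,255)); print(cv2.moments(m)["m00"])
print(rel((.569,.1955,.046),85))
E
```

```text
t 5.9 p [564.7 196.2 110.7] yyaw 84.91 xax [-0.0146  0.002  -0.9999] q [ 0.187  0.353  1.561  0.005  1.241 -1.297] F [ 0.2 -0.8 -0. ] M [ 0.05 -0.01 -0.02] gap 43.9
118830.0
(array([70.2, -1.1, -0.2]), array([-0.0026, -0.0038, -0.0036]))
```

View pics/e_s.png

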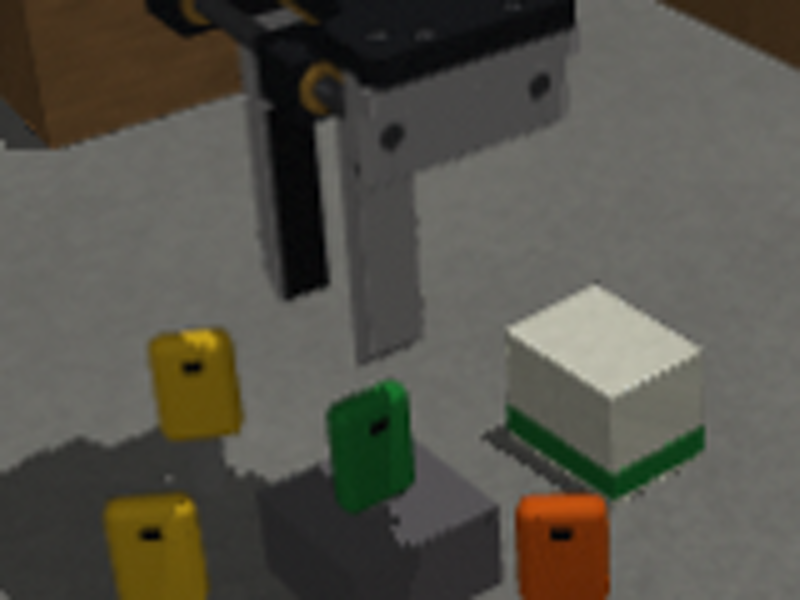

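View pics/e_t.png

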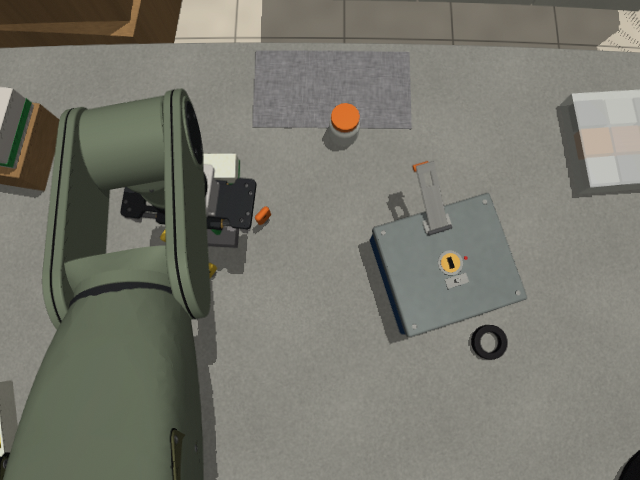

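```bash
python3 - <<'E'
from h import *
show(); print(rel((.569,.1955,.046),85))
t=cv2.imread("pics/e_t.png")[:,:,::-1]
m=mask(t,(12,120,120),(28,255,255)); m[:, :400]=0
c=max(cv2.findContours(m,0,2)[0],key=cv2.contourArea); e=cv2.minEnclosingCircle(c); el=cv2.fitEllipse(c); print(e,el,plane("top",el[0],.101))
crop(t,430,240,50,50,12,"pics/lock.png")
d=cv2.inRange(t,(0,0,0),(60,60,60)); d[:, :435]=0;d[:,470:]=0;d[:250]=0;d[280:]=0
n,l,st,ce=cv2.connectedComponentsWithStats(d); print(st,ce)
for i in range(1,n):
  if st[i,4]>15:
    ys,xs=np.nonzero(l==i); P=np.array([plane("top",(x,y),.101)[:2] for x,y in zip(xs,ys)]); w,v=np.linalg.eigh(np.cov(P.T)); print(P.mean(0),np.degrees(np.arctan2(v[1,1],v[0,1])),np.sqrt(12*w))
E
```

```text
t 6.0 p [569.6 196.3 116.2] yyaw 84.85 xax [-0.0034  0.0039 -1.    ] q [ 0.186  0.349  1.555  0.005  1.24  -1.297] F [-0.4  0.   0.8] M [ 0.06 -0.03 -0.02] gap 43.8
(array([70.2, -1.1, -0.2]), array([-0.0026, -0.0038, -0.0036]))
((450.3571472167969, 262.1785583496094), 9.607513427734375) ((450.18780517578125, 262.2999572753906), (17.90978240966797, 18.51218605041504), 128.1307373046875) [ 0.5039924  -0.18976395  0.101     ]
[[     0      0    640    480 307159]
 [   448    257      6     11     41]] [[319.48251231 239.49693807]
 [450.51219512 262.43902439]]
[ 0.50377753 -0.19028069] -163.00508256509153 [0.00636817 0.01687971]
```

View pics/lock.png

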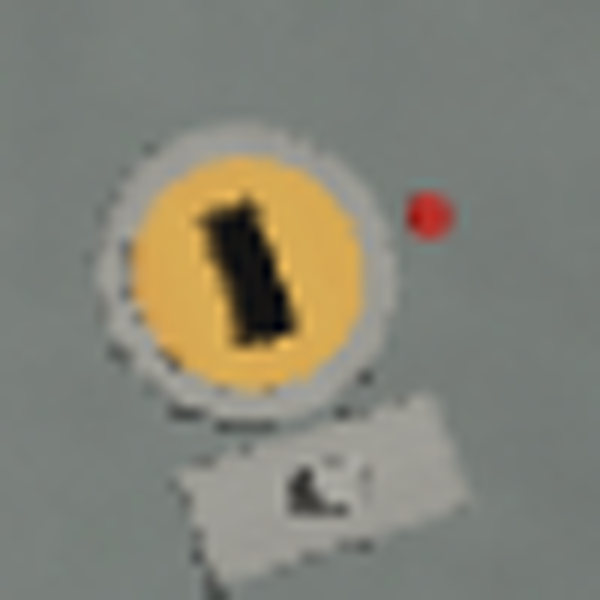

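Call:
play_rows([
  [30,-1,0,0,0,0,44],
  [55,-1,0,0,0,0,44],
  [69,-1,0,0,0,0,44],
  [69,-1,0,0,0,0,44],
  [69,-1,0,0,0,0,44],
])

```text
time_s: 6.42
eef_pos: [0.5702, 0.1955, 0.0481]
tool_rot: [0.706, 0.033, 0.707, -0.03]
wrist_force: [-0.0, -0.5, 0.6]
finger_gap: 0.0442
```

```bash
python3 - <<'E'
from h import *
s=grab_frame("side"); show(); crop(s,210,160,120,90,6,"pics/f_s.png")
E
```

```text
t 6.47 p [571.  195.7  48.9] yyaw 84.84 xax [ 4.0e-04  4.5e-03 -1.0e+00] q [ 0.184  0.431  1.597  0.005  1.112 -1.298] F [ 0.3 -0.6  0.2] M [ 0.05 -0.02  0.05] gap 44.0
```

View pics/f_s.png

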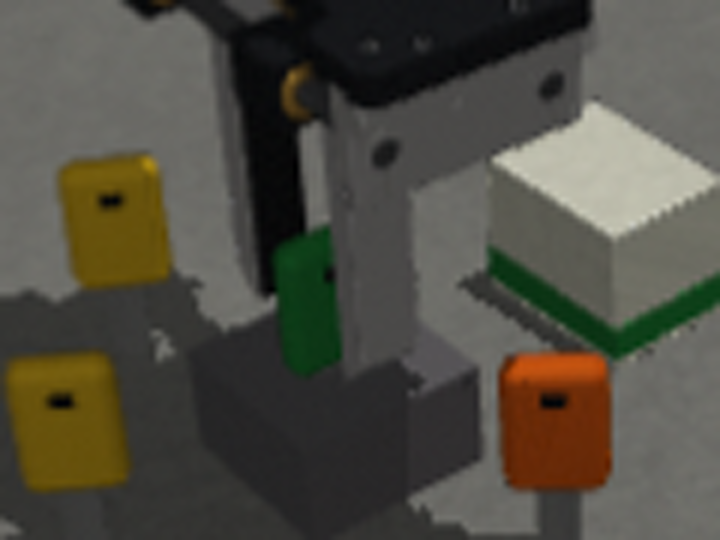

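Call:
play_rows([
  [3,0,-1,0,0,0,44],
  [3,0,-1,0,0,0,30],
  [3,0,-1,0,0,0,5],
  [3,0,-1,0,0,0,5],
  [3,0,-1,0,0,0,5],
  [3,0,-1,0,0,0,5],
  [3,0,-1,0,0,0,5],
  [3,0,-1,0,0,0,5],
], force=40)

```text
time_s: 7.13
eef_pos: [0.5676, 0.1958, 0.0431]
tool_rot: [0.705, 0.033, 0.708, -0.03]
wrist_force: [0.1, 0.2, 1.6]
finger_gap: 0.0119
```

```bash
python3 - <<'E'
from h import *
s=grab_frame("side"); show(); crop(s,210,160,120,90,6,"pics/g_s.png")
E
```

```text
t 7.18 p [567.7 195.8  43.2] yyaw 84.88 xax [-0.0041  0.0036 -1.    ] q [ 0.186  0.436  1.604  0.005  1.104 -1.298] F [-0.9  0.5  1.1] M [0.04 0.07 0.  ] gap 11.6
```

View pics/g_s.png

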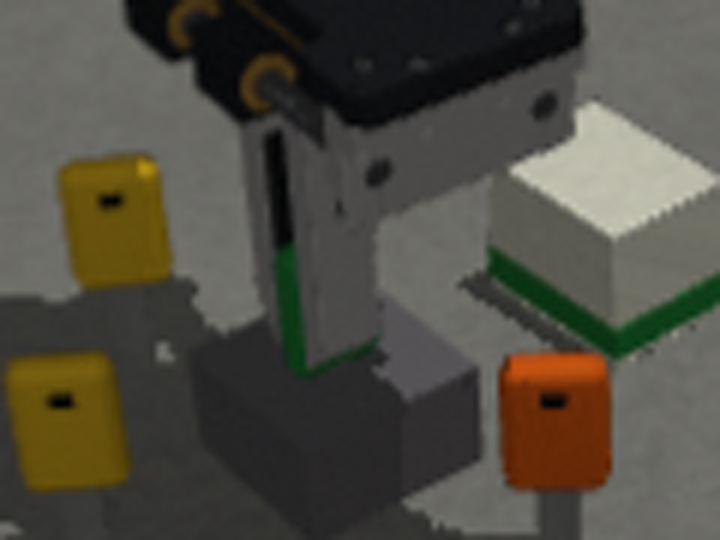

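Call:
play_rows([
  [-10,0,0,0,0,0,5],
  [-35,0,0,0,0,0,5],
  [-70,0,0,0,0,0,5],
  [-110,0,0,0,0,0,5],
  [-147,0,0,0,0,0,5],
  [-147,0,0,0,0,0,5],
  [-147,0,0,0,0,0,5],
  [-147,0,0,0,0,0,5],
])

```text
time_s: 7.85
eef_pos: [0.5675, 0.195, 0.1897]
tool_rot: [0.704, 0.033, 0.708, -0.031]
wrist_force: [-0.3, 0.5, -1.7]
finger_gap: 0.0118
```

```bash
python3 - <<'E'
from h import *
s=grab_frame("side"); t=grab_frame("top");show(); crop(s,200,60,160,150,4,"pics/k_s.png"); 
print(rel((.5038,-.190,.19),107.7))
E
```

```text
t 7.95 p [566.4 194.8 187.6] yyaw 84.88 xax [-0.0091  0.0026 -1.    ] q [ 0.184  0.277  1.493  0.004  1.38  -1.298] F [-0.7 -0.1 -0.5] M [0.   0.01 0.04] gap 11.6
(array([  -2.9, -388.8,  -28. ]), array([-0.3984, -0.0088, -0.0036]))
```

View pics/k_s.png

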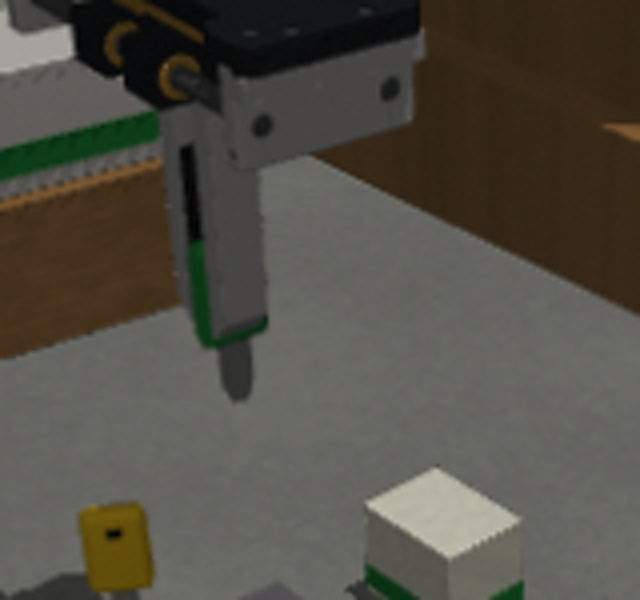

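Call:
play_rows([
  [0,-389,-28,-0.4,-0.005,0,5],
  [0,-389,-28,-0.4,-0.005,0,5],
  [0,-389,-28,-0.4,-0.005,0,5],
  [0,-389,-28,-0.4,-0.005,0,5],
  [0,-389,-28,-0.4,-0.005,0,5],
  [0,-389,-28,-0.4,-0.005,0,5],
  [0,-389,-28,-0.4,-0.005,0,5],
  [0,-389,-28,-0.4,-0.005,0,5],
  [0,-389,-28,-0.4,-0.005,0,5],
  [0,-389,-28,-0.4,-0.005,0,5],
  [15,-389,-28,-0.4,-0.005,0,5],
  [30,-389,-28,-0.4,-0.005,0,5],
  [30,-389,-28,-0.4,-0.005,0,5],
  [30,-389,-28,-0.4,-0.005,0,5],
  [30,-389,-28,-0.4,-0.005,0,5],
])

```text
time_s: 9.2
eef_pos: [0.505, -0.1892, 0.1583]
tool_rot: [0.698, -0.108, 0.699, 0.111]
wrist_force: [-0.8, 0.2, -0.9]
finger_gap: 0.0119
```

```bash
python3 - <<'E'
from h import *
s=grab_frame("side"); t=grab_frame("top");show(); crop(s,365,260,120,110,6,"pics/l_s.png"); crop(t,400,190,110,110,5,"pics/l_t.png");
E
```

```text
t 9.3 p [ 505.9 -189.5  159.4] yyaw 107.84 xax [ 0.0013  0.0036 -1.    ] q [-0.521  0.176  1.677  0.004  1.289 -2.404] F [-0.   0.1 -1.3] M [ 0.08  0.02 -0.  ] gap 11.4
```

View pics/l_s.png

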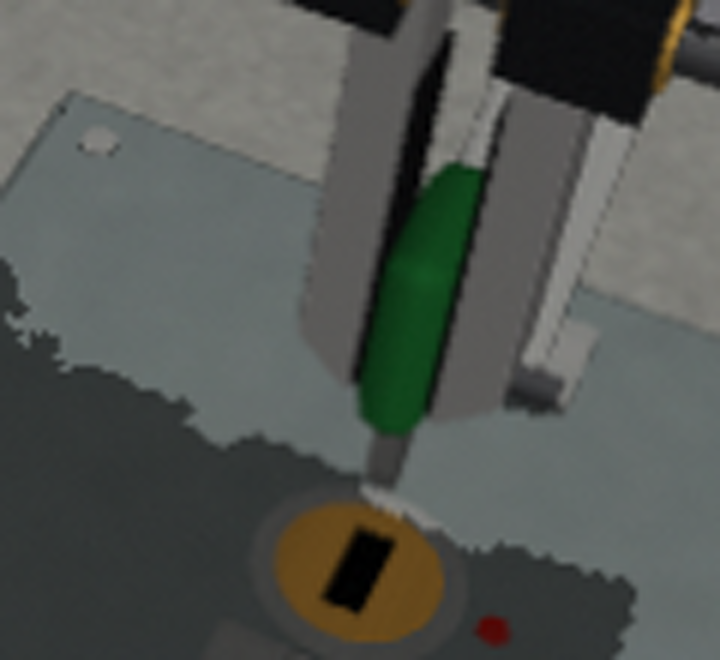

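View pics/l_t.png

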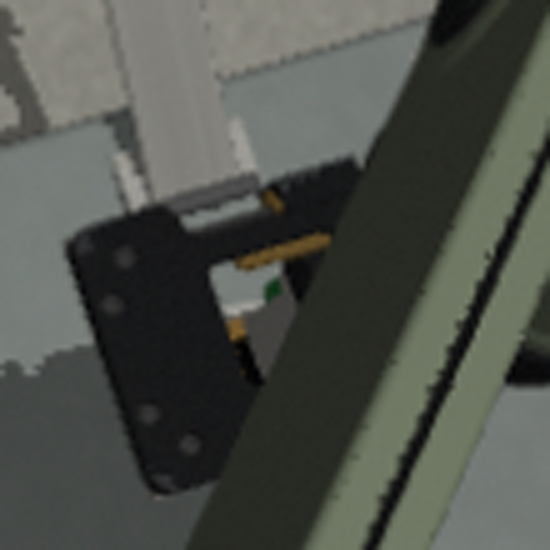

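```bash
python3 - <<'E'
from h import *
show(); p,R,s=pose()
k=plane("side",(424.8,355.2),.101); b=plane("side",(429.0,340.6),p[2]-.034)
a=np.radians(17.7); B=np.array([[np.cos(a),np.sin(a)],[-np.sin(a),np.cos(a)]])
print("slot",k,"tip",b); print("in box axes: tip-slot",B@(b-k)[:2]*1e3," tcp-slot",B@(p-k)[:2]*1e3, "tcp-slot_top", B@(p[:2]-[.5038,-.190])*1e3)
print("proj of TCP axis pts",proj("side",[p+R.apply([.034,0,0]),p,p+R.apply([-.019,0,0])]))
E
```

```text
t 9.3 p [ 505.9 -189.5  159.4] yyaw 107.84 xax [ 0.0013  0.0036 -1.    ] q [-0.521  0.176  1.677  0.004  1.289 -2.404] F [-0.   0.1 -1.3] M [ 0.08  0.02 -0.  ] gap 11.4
slot [ 0.50507374 -0.19076147  0.101     ] tip [ 0.50696462 -0.19064025  0.12541423]
in box axes: tip-slot [ 1.83822492 -0.45940011]  tcp-slot [1.17390787 0.98444144] tcp-slot_top [ 2.15583518 -0.12824337]
proj of TCP axis pts [[427.45678098 340.42048445]
 [432.28021841 320.08812242]
 [435.15902981 307.87746186]]
```

Call:
play_rows([
  [5,0.3,-1.8,0,0,0,5],
  [12,0.3,-1.8,0,0,0,5],
  [20,0.3,-1.8,0,0,0,5],
  [25,0.3,-1.8,0,0,0,5],
  [29,0.3,-1.8,0,0,0,5],
  [29,0.3,-1.8,0,0,0,5],
  [29,0.3,-1.8,0,0,0,5],
])

```text
time_s: 9.88
eef_pos: [0.5034, -0.1897, 0.1294]
tool_rot: [0.699, -0.108, 0.698, 0.111]
wrist_force: [0.2, 0.1, -0.6]
finger_gap: 0.0119
```

```bash
python3 - <<'E'
from h import *
s=grab_frame("side"); show(); crop(s,365,260,120,110,6,"pics/m_s.png")
E
```

```text
t 9.93 p [ 503.7 -189.8  129.8] yyaw 107.8 xax [ 5.0e-04  4.2e-03 -1.0e+00] q [-0.524  0.205  1.708  0.004  1.23  -2.407] F [-0.7  0.1 -0.7] M [ 0.06 -0.02  0.03] gap 12.1
```

View pics/m_s.png

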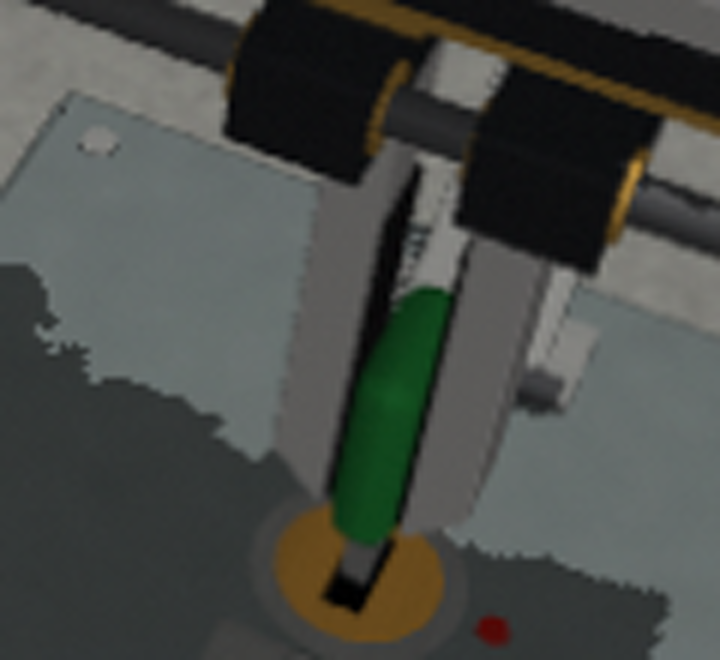

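Call:
play_rows([
  [4,0,0,0,0,0,5],
  [7,0,0,0,0.03,0,5],
  [9,0,0,0,-0.03,0,5],
  [11,0,0,0,0.03,0,5],
  [12,0,0,0,-0.03,0,5],
  [13,0,0,0,0,0,5],
  [13,0,0,0,0,0,5],
  [13,0,0,0,0,0,5],
], force=50)

```text
time_s: 10.6
eef_pos: [0.5027, -0.1899, 0.1167]
tool_rot: [0.698, -0.108, 0.699, 0.111]
wrist_force: [-4.7, -1.2, 0.4]
finger_gap: 0.0116
```

```bash
python3 - <<'E'
from h import *
s=grab_frame("side"); show(); crop(s,365,260,120,110,6,"pics/n_s.png")
E
```

```text
t 10.65 p [ 502.8 -189.9  116.7] yyaw 107.83 xax [-0.0022  0.0037 -1.    ] q [-5.240e-01  2.210e-01  1.719e+00  2.000e-03  1.205e+00 -2.406e+00] F [-4.4 -1.5  1.9] M [-0.2   0.99  0.02] gap 12.0
```

View pics/n_s.png

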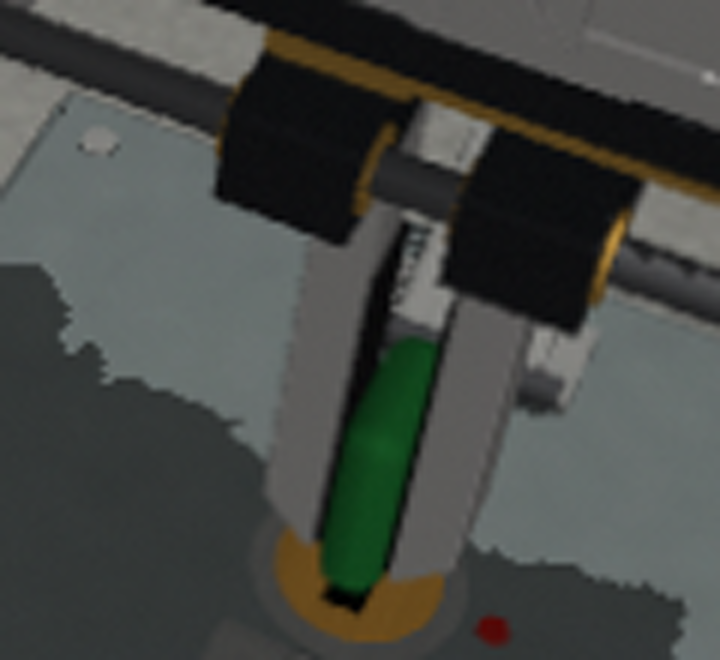

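Call:
play_rows([
  [2,0,-1,0,0,0,5],
  [4,0,-1,0,0.02,0,5],
  [6,0,-1,0,-0.02,0,5],
  [8,0,-1,0,0.02,0,5],
  [9,0,-1,0,-0.02,0,5],
  [10,0,-1,0,0,0,5],
  [10,0,-1,0,0,0,5],
  [10,0,-1,0,0,0,5],
])

```text
time_s: 11.32
eef_pos: [0.5032, -0.1907, 0.1089]
tool_rot: [0.699, -0.109, 0.698, 0.11]
wrist_force: [-6.5, -0.1, 11.2]
finger_gap: 0.0116
```

```bash
python3 - <<'E'
from h import *
s=grab_frame("side"); show(); crop(s,365,260,120,110,6,"pics/o_s.png")
E
```

```text
t 11.37 p [ 503.1 -190.7  108.9] yyaw 107.82 xax [ 7.0e-04  2.5e-03 -1.0e+00] q [-0.525  0.23   1.726  0.003  1.186 -2.407] F [-6.8 -0.2 11. ] M [0.07 1.41 0.02] gap 11.4
```

View pics/o_s.png

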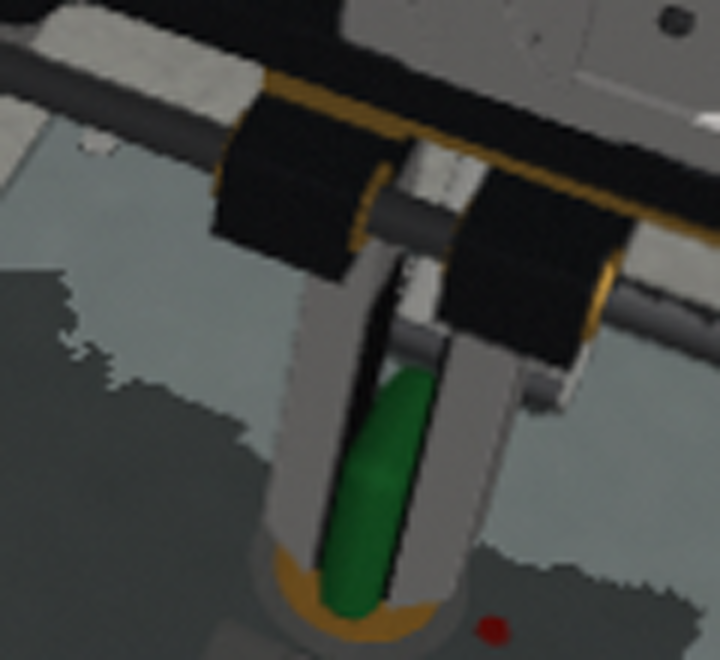

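Call:
play_rows([
  [2,0,-1,0,0,0,5],
  [4,0,-1,0,0.02,0,5],
  [5,0,-1,0,-0.02,0,5],
  [5,0,-1,0,0,0,5],
  [5,0,-1,0,0,0,5],
  [5,0,-1,0,0,0,5],
])

```text
time_s: 11.87
eef_pos: [0.5036, -0.1907, 0.1085]
tool_rot: [0.7, -0.109, 0.697, 0.11]
wrist_force: [-13.6, 5.5, 32.5]
finger_gap: 0.0118
```

```bash
python3 - <<'E'
from h import *
s=grab_frame("side"); show(); crop(s,385,305,80,70,10,"pics/p_s.png")
g=mask(s,(50,120,40),(80,255,255)); g[:260]=0; ys,xs=np.nonzero(g[:,380:470]); print("green bottom row",ys.max(), xs[ys==ys.max()].mean()+380)
a=np.radians(17.7); 
for zz in (0.101,.104,.107):
  print(zz,[proj("side",[[.5045+u*np.cos(a)-v*np.sin(a),-.1905+u*np.sin(a)+v*np.cos(a),zz]]).round(1).tolist() for u in(-.015,) for v in (-.006,0,.006)])
E
```

```text
t 11.92 p [ 503.6 -190.7  108.5] yyaw 107.84 xax [ 0.0034  0.0025 -1.    ] q [-0.525  0.229  1.728  0.004  1.183 -2.409] F [-12.9   5.3  31.6] M [1.23 2.55 0.01] gap 11.3
green bottom row 362 423.5
0.101 [[[424.6, 367.6]], [[419.4, 365.3]], [[414.3, 363.1]]]
0.104 [[[425.0, 366.0]], [[419.8, 363.7]], [[414.6, 361.4]]]
0.107 [[[425.4, 364.3]], [[420.2, 362.1]], [[415.0, 359.8]]]
```

View pics/p_s.png

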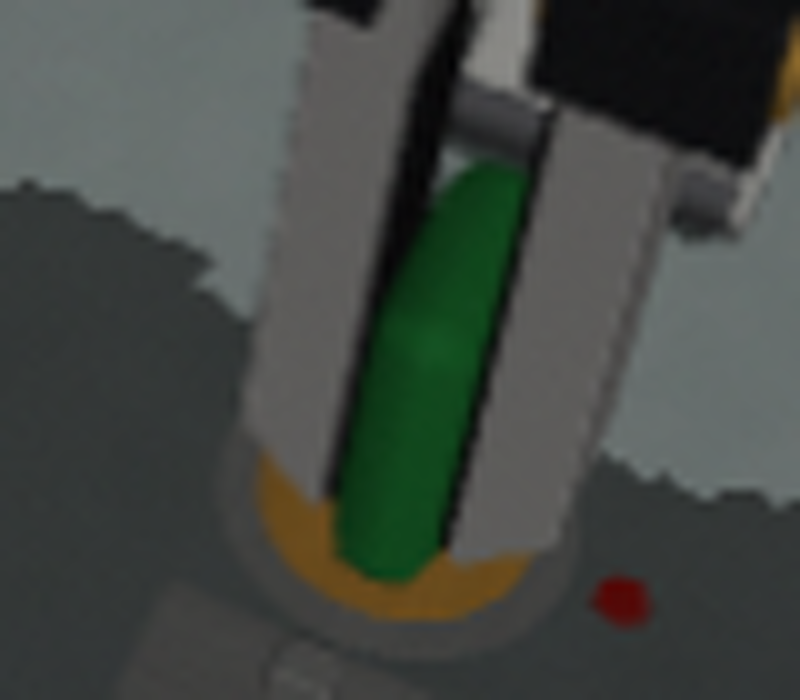

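Under 32 N the key moves no further, and z matches the depth I computed for home. I'll ease the push and begin the turn.

Call:
play_rows([
  [-4,0,0,0,0,0,5],
  [-4,0,0,0,0,0,5],
  [-4,0,0,0,0,0,5],
  [-4,0,0,0,0,0,5],
])

```text
time_s: 12.25
eef_pos: [0.5035, -0.1907, 0.1088]
tool_rot: [0.7, -0.109, 0.697, 0.11]
wrist_force: [-5.6, 2.0, 14.3]
finger_gap: 0.0114
```

```bash
python3 - <<'E'
from h import *
show()
E
```

```text
t 12.25 p [ 503.5 -190.7  108.8] yyaw 107.8 xax [ 0.0037  0.0029 -1.    ] q [-0.526  0.229  1.728  0.005  1.183 -2.409] F [-5.6  2.  14.3] M [0.47 1.13 0.06] gap 11.4
```

Call:
play_rows([
  [0,0,0,0.1,0,0,5],
  [0,0,0,0.2,0,0,5],
  [0,0,0,0.3,0,0,5],
  [0,0,0,0.4,0,0,5],
  [0,0,0,0.5,0,0,5],
  [0,0,0,0.6,0,0,5],
  [0,0,0,0.7,0,0,5],
  [0,0,0,0.7,0,0,5],
])

```text
time_s: 12.92
eef_pos: [0.5032, -0.1895, 0.1087]
tool_rot: [0.694, 0.14, 0.693, -0.136]
wrist_force: [-7.2, 5.5, 17.5]
finger_gap: 0.0118
```

```bash
python3 - <<'E'
from h import *
s=grab_frame("side"); show(); crop(s,365,280,120,90,6,"pics/q_s.png")
E
```

```text
t 12.97 p [ 503.3 -189.5  108.8] yyaw 67.67 xax [ 0.003   0.0051 -1.    ] q [-0.525  0.228  1.728  0.006  1.185 -1.709] F [-7.1  4.  17. ] M [0.95 1.26 0.08] gap 11.7
```

View pics/q_s.png

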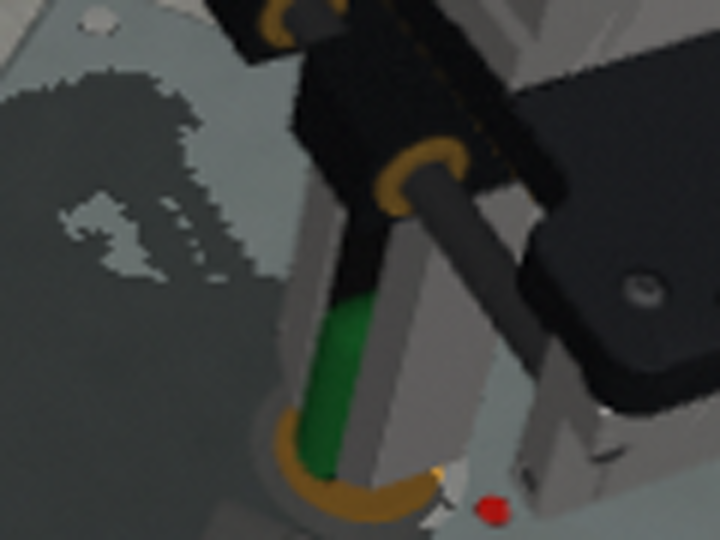

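Call:
play_rows([
  [0,0,0,0.1,0,0,5],
  [0,0,0,0.2,0,0,5],
  [0,0,0,0.3,0,0,5],
  [0,0,0,0.4,0,0,5],
  [0,0,0,0.5,0,0,5],
  [0,0,0,0.6,0,0,5],
  [0,0,0,0.7,0,0,5],
  [0,0,0,0.8,0,0,5],
  [0,0,0,0.9,0,0,5],
  [0,0,0,1.0,0,0,5],
  [0,0,0,1.0,0,0,5],
  [0,0,0,1.0,0,0,5],
])

```text
time_s: 13.97
eef_pos: [0.5042, -0.1886, 0.1088]
tool_rot: [0.543, 0.456, 0.543, -0.45]
wrist_force: [-3.5, 8.0, 16.0]
finger_gap: 0.0117
```

```bash
python3 - <<'E'
from h import *
s=grab_frame("side"); show(); cv2.imwrite("pics/r_t.png",grab_frame("top")[:,:,::-1]); crop(s,365,280,120,90,6,"pics/r_s.png")
E
```

```text
t 14.02 p [ 504.3 -188.6  108.8] yyaw 10.41 xax [ 0.0052  0.0064 -1.    ] q [-0.524  0.229  1.728  0.009  1.184 -0.709] F [-3.4  7.1 15.3] M [1.25 0.81 0.1 ] gap 11.5
```

View pics/r_s.png

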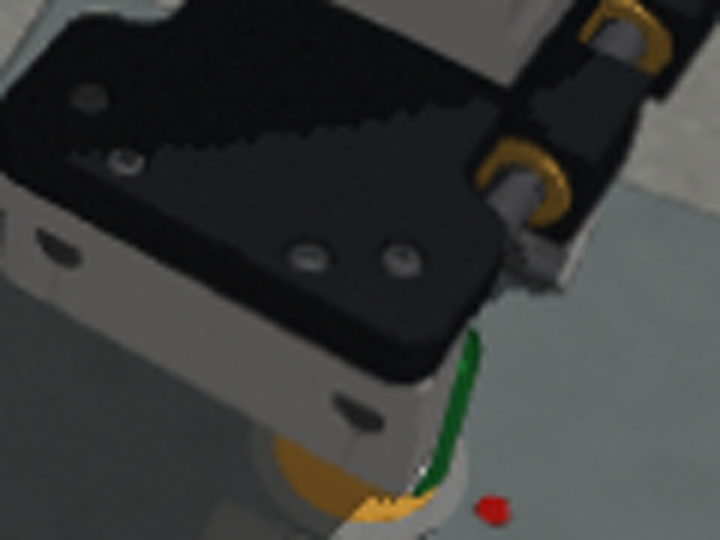

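View pics/r_t.png

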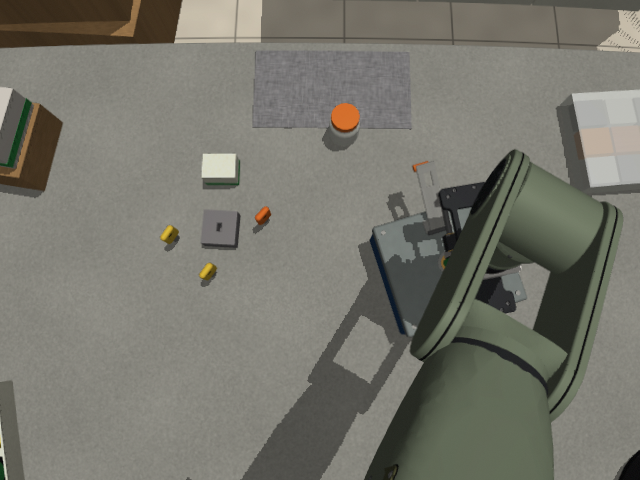

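Call:
play_rows([
  [0,0,0,0.05,0,0,5],
  [0,0,0,0.1,0,0,5],
  [0,0,0,0.1,0,0,5],
  [0,0,0,0.1,0,0,5],
  [0,0,0,0.1,0,0,5],
  [0,0,0,0.1,0,0,5],
])

```text
time_s: 14.57
eef_pos: [0.5043, -0.1886, 0.1088]
tool_rot: [0.52, 0.482, 0.52, -0.476]
wrist_force: [-3.7, 7.5, 15.9]
finger_gap: 0.0118
```

```bash
python3 - <<'E'
from h import *
show(); s=grab_frame("side"); show(); crop(s,365,180,160,180,3,"pics/s_s.png")
E
```

```text
t 14.57 p [ 504.3 -188.6  108.8] yyaw 4.71 xax [ 0.0052  0.0065 -1.    ] q [-0.524  0.229  1.728  0.009  1.184 -0.609] F [-3.7  7.5 15.9] M [1.3  0.81 0.21] gap 11.8
t 14.62 p [ 504.3 -188.6  108.9] yyaw 4.71 xax [ 0.0053  0.0065 -1.    ] q [-0.524  0.229  1.728  0.009  1.184 -0.609] F [-3.2  7.4 15.6] M [1.31 0.83 0.2 ] gap 11.5
```

View pics/s_s.png

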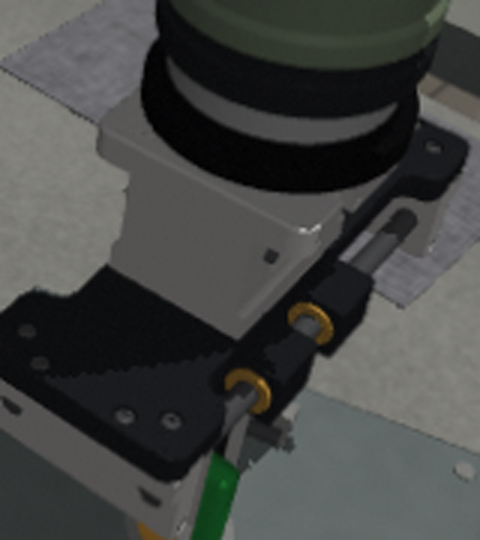

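```bash
python3 - <<'E'
from h import *
print(job_done())
E
```

```text
the job is handed in; nothing more can be done
None
```

I did the job in the order you set: hasp open, key home, quarter turn held. I handed it in at about 14.6 s with the gripper still holding the key at the stop. `job_done()` gave no verdict, so these are my own last checks.

- **Hasp:** I pinched its orange bar, swung it over and let go past upright. In the pictures it lies back past the far edge of the box, and it still did after the turn.
- **Key home:** I picked the green key from the two yellow and one orange look-alikes and pushed it down past the pins with small rocking. It stopped at a TCP height of 108.5 to 108.9 mm, against about 109 mm computed for home. Raising the push to 32 N moved it only 0.4 mm further. I did not measure the key's height in the lock directly, because the top camera's view was blocked.
- **Turn:** the hand turned about 103° clockwise, which covers the key's play. The torque rose from 0.10 to 0.20 N m over the last 6°, so the cylinder is at its stop. The cylinder angle itself cannot be read.
- **Final hold:** grip is set to 50 N, with about 16 N of downward push. The tool is about 1.5 mm from the lock axis and tilted by less than 0.01 rad.
- **Bystanders:** in the last top picture the carton and jar look unmoved. The arm hid the tape roll by then. I last saw it in place after the hasp was opened, and nothing went near it after that.

One reading disagreed with expectation: some sideways force (about 8 N) remained at the end. I think it comes from the arm flexing as it pushes down.

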